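Clear the die-button magazine

TASK

Draw the magazine's retaining bolt fully, push every stuck die button out of its pocket from behind, through the access hole, with the drift, and stand the buttons upright and centred on the pads of the setting plate, one to a pad, each with its index rib pointing along the pad's mark towards the plate edge. Lay the drift back on the middle of its mat and slide the bolt fully home into its keeper. Leave the bottle, the tin and the stone alone.

Things in the scene. Friction and masses are not known exactly. Their poses are not given: they have to be found in the camera images.
- magazine: fixed grey steel block, top 51 mm up, on a dark base plate 250 x 121 mm whose upper face (8 mm up) is pocket floor and apron. Origin on the table under the block's front face, mid row; x along the row, +y to the access holes, -y out of the mouths. Pockets at x = -72, 0, 72 mm: 36 wide, 35 high, y = 0 (mouth) to 38; back wall to 46. Apron to y = -71, then a 5 mm rim
- hole0 (a point): centre of pocket 0's access hole on the outer face of the magazine's back wall (x -72, y 46, z 22 mm in its frame). The hole is 18 x 18 mm and runs along the magazine's y through the 8 mm wall. A spring ball in the pocket's side wall near the mouth holds the button in; pushing past it takes 5 to 10 N
- hole1 (a point): centre of pocket 1's access hole on the outer face of the magazine's back wall (x +0, y 46, z 22 mm in its frame). The hole is 18 x 18 mm and runs along the magazine's y through the 8 mm wall. A spring ball in the pocket's side wall near the mouth holds the button in; pushing past it takes 5 to 10 N
- hole2 (a point): centre of pocket 2's access hole on the outer face of the magazine's back wall (x +72, y 46, z 22 mm in its frame). The hole is 18 x 18 mm and runs along the magazine's y through the 8 mm wall. A spring ball in the pocket's side wall near the mouth holds the button in; pushing past it takes 5 to 10 N
- bolt (a joint): retaining bolt, in m: 0 = home, its end in the keeper, a hanging tab 12 mm wide before the middle of each mouth; 0.036 = fully drawn, tabs between the mouths. Opens towards the magazine's -x; friction about 2.5 N; stays where left. In the magazine frame bar and tabs take up y = -10..-2, tabs z = 19..43, bar to 51, guides to 55 and y = -13 mm
- bolt_knob (a point): middle of the bolt's upright round knob, 16 mm across and 12 mm high (z = 55 to 67 over the table), on a thin neck on top of the bar; moves with the bolt
- setting_plate: setting plate: fixed aluminium plate 220 x 84 x 8 mm with three dark round pads 40 mm across and 2 mm high in a row along its x. Origin on the table under its centre. Each pad's mark is a black scribed line on the plate that runs from the pad towards the plate's -y edge
- pad0 (a point): centre of the top of pad 0 of the setting plate (10 mm over the table); pads are 70 mm apart
- pad1 (a point): centre of the top of pad 1 of the setting plate (10 mm over the table); pads are 70 mm apart
- pad2 (a point): centre of the top of pad 2 of the setting plate (10 mm over the table); pads are 70 mm apart
- mark0 (a point): point on the mark of pad 0, 26 mm from the pad's centre towards the setting plate's -y
- mark1 (a point): point on the mark of pad 1, 26 mm from the pad's centre towards the setting plate's -y
- mark2 (a point): point on the mark of pad 2, 26 mm from the pad's centre towards the setting plate's -y
- button0: loose round steel die button 0, 34 mm across, 28 mm high (33 with the rib), 180 g; origin at the centre of its underside, z up; it starts standing in a magazine pocket, or is absent (None). Its index rib, 6 mm wide and 5 mm high, runs on the top face from the centre along +x to the rim
- button1: loose round steel die button 1, 34 mm across, 28 mm high (33 with the rib), 180 g; origin at the centre of its underside, z up; it starts standing in a magazine pocket, or is absent (None). Its index rib, 6 mm wide and 5 mm high, runs on the top face from the centre along +x to the rim
- button2: loose round steel die button 2, 34 mm across, 28 mm high (33 with the rib), 180 g; origin at the centre of its underside, z up; it starts standing in a magazine pocket, or is absent (None). Its index rib, 6 mm wide and 5 mm high, runs on the top face from the centre along +x to the rim
- rib0 (a point): outer end of button 0's index rib, 16 mm from its axis
- rib1 (a point): outer end of button 1's index rib, 16 mm from its axis
- rib2 (a point): outer end of button 2's index rib, 16 mm from its axis
- drift: loose drift (push-out tool): wooden handle 80 mm long, 18 x 18 mm square, rounded edges, steel pin 10 mm across and 80 mm long from the handle's +x end; 120 g. Origin under the middle of the handle; +x towards the pin's tip; pin axis 9 mm above the underside, in line with the handle; it may come to lie on any side; the tip is 120 mm from the origin along +x
- mat: fixed black rubber mat 200 x 90 x 3 mm, the drift's place; origin under its centre, x along its length
- oil_bottle: bystander: white bottle with a red spout, 53 mm across, 146 mm high
- glue_tin: bystander: brown tin, 68 mm across, 75 mm high
- whetstone: bystander: flat stone 42 x 110 x 18 mm

How it is judged:
On the way, in this order (a step that is already met when the one before it is completed fails the run):
1. the retaining bolt is drawn (more than 30 mm) (value of joint bolt above 0.03 m), for 0.2 s.
2. every button is out of its pocket (y of each of button0, button1, button2 in the frame of magazine below -0.018 m), for 0.2 s.
At the end, for the whole second after the job is handed in: Every button stands upright and still on a pad, its axis within 8 mm of the pad's centre and its rib within 0.2 rad of the direction of the pad's mark; the bolt is home (under 5 mm); the drift lies flat (on any side) and still with its handle's middle within 60 mm of the mat's centre (((horizontal distance between button0 and pad0 below 0.008 m and horizontal distance between rib0 and mark0 below 0.028 m and angle between the x axis of button0 and the y axis of setting_plate, either way round below 0.2 rad and angle between button0's own z axis and vertical below 0.1 rad and z of button0 in the frame of pad0 between -0.004 and 0.004 m) or (horizontal distance between button0 and pad1 below 0.008 m and horizontal distance between rib0 and mark1 below 0.028 m and angle between the x axis of button0 and the y axis of setting_plate, either way round below 0.2 rad and angle between button0's own z axis and vertical below 0.1 rad and z of button0 in the frame of pad1 between -0.004 and 0.004 m) or (horizontal distance between button0 and pad2 below 0.008 m and horizontal distance between rib0 and mark2 below 0.028 m and angle between the x axis of button0 and the y axis of setting_plate, either way round below 0.2 rad and angle between button0's own z axis and vertical below 0.1 rad and z of button0 in the frame of pad2 between -0.004 and 0.004 m)) and ((horizontal distance between button1 and pad0 below 0.008 m and horizontal distance between rib1 and mark0 below 0.028 m and angle between the x axis of button1 and the y axis of setting_plate, either way round below 0.2 rad and angle between button1's own z axis and vertical below 0.1 rad and z of button1 in the frame of pad0 between -0.004 and 0.004 m) or (horizontal distance between button1 and pad1 below 0.008 m and horizontal distance between rib1 and mark1 below 0.028 m and angle between the x axis of button1 and the y axis of setting_plate, either way round below 0.2 rad and angle between button1's own z axis and vertical below 0.1 rad and z of button1 in the frame of pad1 between -0.004 and 0.004 m) or (horizontal distance between button1 and pad2 below 0.008 m and horizontal distance between rib1 and mark2 below 0.028 m and angle between the x axis of button1 and the y axis of setting_plate, either way round below 0.2 rad and angle between button1's own z axis and vertical below 0.1 rad and z of button1 in the frame of pad2 between -0.004 and 0.004 m)) and ((horizontal distance between button2 and pad0 below 0.008 m and horizontal distance between rib2 and mark0 below 0.028 m and angle between the x axis of button2 and the y axis of setting_plate, either way round below 0.2 rad and angle between button2's own z axis and vertical below 0.1 rad and z of button2 in the frame of pad0 between -0.004 and 0.004 m) or (horizontal distance between button2 and pad1 below 0.008 m and horizontal distance between rib2 and mark1 below 0.028 m and angle between the x axis of button2 and the y axis of setting_plate, either way round below 0.2 rad and angle between button2's own z axis and vertical below 0.1 rad and z of button2 in the frame of pad1 between -0.004 and 0.004 m) or (horizontal distance between button2 and pad2 below 0.008 m and horizontal distance between rib2 and mark2 below 0.028 m and angle between the x axis of button2 and the y axis of setting_plate, either way round below 0.2 rad and angle between button2's own z axis and vertical below 0.1 rad and z of button2 in the frame of pad2 between -0.004 and 0.004 m)) and linear speed of each of button0, button1, button2, drift below 0.02 m/s and value of joint bolt below 0.005 m and horizontal distance between drift and mat below 0.06 m and height (world z) of drift below 0.028 m and angle between drift's own x axis and vertical between 1.42 and 1.72 rad); the robot touches nothing.
It fails at once if the bottle, the tin or the stone is moved more than 30 mm (distance of any of oil_bottle, glue_tin, whetstone from where it was at the start of the episode above 0.03 m).
It fails at once if button 0 is touched with the fingers while it is still in its pocket, instead of with the drift (contact force between the fingers and button0 above 0.5 N and y of button0 in the frame of magazine between 0 and 0.04 m).
It fails at once if button 1 is touched with the fingers while it is still in its pocket, instead of with the drift (contact force between the fingers and button1 above 0.5 N and y of button1 in the frame of magazine between 0 and 0.04 m).
It fails at once if button 2 is touched with the fingers while it is still in its pocket, instead of with the drift (contact force between the fingers and button2 above 0.5 N and y of button2 in the frame of magazine between 0 and 0.04 m).
Of button0, button1, button2 only 2 to 3 are there at a start; the rules pass over those that are not, and their reading is None.
At some moment in a run one of drift may be knocked a few centimetres aside while the robot is not near it.
Once in a run the grip may slacken for a moment while it holds something.
It also fails if it takes over 210 s, if anything falls off the work surface, if the arm or the gripper's body presses on something with over 40 N, if the wrist force passes 120 N, or if a joint passes its speed limit or range.

ROBOT

A 6-joint arm with a two-finger parallel gripper is mounted at the origin on a cart in front of the work surface, level with it; the furniture and walls round the work are solid. World frame = base frame: x ahead of the robot, y to its left, z up, the work surface at z = 0. Lengths are in m, angles in rad, forces in N, time in s.
With the tool pointing down it reaches from about 0.325 to 0.9 m from the base axis. Payload 6.1 kg.
Tool frame: the origin (TCP) lies between the finger pads; the fingertips stand 8 mm ahead of it and the grasp point (between the pads) lies 11 mm behind it; z points along the fingers, y is the line along which they close (so a half turn about z gives the same grasp; the last joint's range is limited). The gripper opens to 87 mm and grips with 3 to 60 N. Pads are 19 mm wide; open, the fingers measure 117 mm over their backs; the gripper's body (75 mm by 190 mm) begins 51 mm behind the grasp point.
Start: joints at [-1.289, 0.22, 1.526, -0, 1.395, -0.126], TCP at [0.248, -0.574, 0.231] pointing down, gripper open.
Joint ranges: [-2.98, 2.98], [-0.91, 2.08], [0.09, 2.57], [-1.24, 4.39], [0.2, 2.65], [-2.68, 2.68]. Speed limits (rad/s): [2.57, 2.57, 3.01, 3.14, 3.14, 3.14].

INTERFACE

Orientations are given as a unit quaternion [w, x, y, z].
In Python, from bench import * gives the robot as it stands. The module is installed in compiled form; this text tells all that it offers.
- The arm moves only by the shell command python3 -m pendant 'ROWS' [FORCE]. ROWS is JSON, a list of rows, each a list of 7 numbers: the shift along the world's x, y, z each as a share of 0.04 m, from -1 to 1, then the turn, a rotation vector about the world's x, y, z each as a share of 0.15 rad, from -1 to 1, then the finger opening in mm, from 0 to 87. A call has exactly 10 rows; each row shifts and turns the commanded pose from where the row before left it; what a row does not reach is not made up. A row lasts 1/10 s, in which the tool goes at most 50 mm and 8.59 degrees, less where a joint would pass 70% of its speed; a pose out of reach is approached as far as the arm can. A call with a number of a shift or a turn outside -1 to 1 is refused whole. A call with a gripper value outside its range is refused whole. The fingers move at their own pace and stop on an object; FORCE is the grip in N (left out, the last holds). Time passes only in rows, so rows that do not move let the fingers close, or fill a call up. It gives the time, the measured TCP pose, the force, the opening and the grip force at its end, in the units of the state.
- read_state(): the state, without advancing time (a new reading comes with each control period).
- camera(name): name is "side" or "top" or "wrist"; returns a dict with "color" (400x640x3 uint8, red, green, blue), "camera_matrix" (3x3 intrinsics, pixels), "distortion" ([k1, k2, p1, p2, k3] as OpenCV has them; the pictures are not rectified), "view" (4x4, takes a point from world to camera coordinates); the wrist camera has in their place "hand_eye" (4x4, takes a point from camera to tool coordinates, whose origin is the TCP and whose axes are the flange's). Camera axes: x right, y down, z forward; pixel columns grow to the right and rows downward; lengths in m; the calibration is good to about 2 mm. A picture is of the moment at which its call begins: read the wrist's pose just before it. There is no depth.
- job_done(): hands the job in; it is judged then, once.
Trained networks look in a picture, given as the dict that the camera call returned (one of the last four; its "shot" number tells which), for a name from the list of things; names that differ only in an ending like _2 or _b are one class to them, and where a whole thing is asked for, a point or a joint stands for the part that bears it (a point fixed in the world has none). Each returns a list of dicts, best first, with "conf" (0 to 1); they miss things now and then, are a little off and sometimes report something else, mostly with a low value. They report only what shows in the picture. A call takes as long as a camera call.
- search_frame(picture, name): "point" ([column, row] as shares, 0 to 1, of the picture: columns of its width, rows of its height, amid what is visible of it).
- place_of(picture, name): "point" ([column, row] as shares, 0 to 1, of the picture: columns of its width, rows of its height: a listed point, or the origin of a listed thing).
The state is a dict: "time_s": time; "q": joint angles; "qd": joint speeds; "joint_torque": joint torques, N m; "position": TCP position; "tool_rot": TCP orientation; "contact_force": force on the tool from outside, world axes, zero at the start; "ft_torque": the same for the moment, N m; "width": finger opening in m; "finger_force": force on a finger pad.
Only numpy, scipy, OpenCV 4.12 (cv2) and the standard library are available. Lean on these libraries where they do the work, as an engineer would, in place of code of your own. Each camera call takes 0.05 s, during which the arm holds its last target. There are 200 camera calls.

## Working session

There is one attempt and no reset: what is moved stays moved. The work goes in short steps, Python scripts to look and compute and a shell command to move; the robot and the scene stay as the last step left them, time stands still between calls to the robot, and variables do not carry over. Pictures are saved under pics/ and viewed, at most 14 in all, crops included, and the job is handed in when it is done.

```bash
mkdir -p pics
cat > h.py <<'E'
from bench import *
import numpy as np, cv2
from scipy.spatial.transform import Rotation as R
def cam(name):
    s=read_state(); c=camera(name)
    if name=='wrist':
        T=np.eye(4); q=s['tool_rot']; T[:3,:3]=R.from_quat([q[1],q[2],q[3],q[0]]).as_matrix(); T[:3,3]=s['position']
        c['c2w']=T@np.array(c['hand_eye'])
    else: c['c2w']=np.linalg.inv(np.array(c['view']))
    return c
def w(c,pt,z,share=True):
    p=np.array(pt,float)*([640,400] if share else 1)
    u=cv2.undistortPoints(p.reshape(1,1,2),np.array(c['camera_matrix'],float),np.array(c['distortion'],float))[0,0]
    d=c['c2w'][:3,:3]@[u[0],u[1],1]; o=c['c2w'][:3,3]
    return (o+d*(z-o[2])/d[2])
def px(c,P):
    M=np.linalg.inv(c['c2w']); return cv2.projectPoints(np.array(P,float).reshape(-1,1,3),cv2.Rodrigues(M[:3,:3])[0],M[:3,3],np.array(c['camera_matrix'],float),np.array(c['distortion'],float))[0][:,0]
def save(c,f): cv2.imwrite('pics/'+f,c['color'][:,:,::-1])
def find(c,names,z,n=1):
    for nm in names:
        zz=z[nm] if isinstance(z,dict) else z
        for r in place_of(c,nm)[:n]:
            print(nm,round(r['conf'],2),np.round(np.array(r['point'])*[640,400],0),np.round(w(c,r['point'],zz),4))
def st():
    s=read_state();print(round(s['time_s'],1),np.round(s['position'],4),np.round(R.from_quat(np.roll(s['tool_rot'],-1)).as_matrix().T[1],3),np.round(s['contact_force'],1),round(s['width'],4),s['finger_force'])
Z=dict(magazine=0,hole0=.022,hole1=.022,hole2=.022,bolt_knob=.061,setting_plate=0,pad0=.01,pad1=.01,pad2=.01,mark0=.008,mark1=.008,mark2=.008,button0=.008,button1=.008,button2=.008,rib0=.041,rib1=.041,rib2=.041,drift=.003,mat=0,oil_bottle=0,glue_tin=0,whetstone=0)
E
python3 - <<'E'
from h import *
for n in ('top','side'):
    c=cam(n);save(c,n+'0.png');print(n,c['c2w'][:3,3]);find(c,Z,Z,1)
st();print(read_state())
E
```

```text
top [ 0.44294265 -0.04697709  1.49901011]
magazine 0.93 [280. 214.] [0.5273 0.0759 0.    ]
hole0 0.98 [265. 216.] [0.518  0.1232 0.022 ]
hole1 0.98 [265. 216.] [0.518  0.1232 0.022 ]
hole2 0.98 [265. 216.] [0.518  0.1232 0.022 ]
bolt_knob 0.7 [278. 202.] [0.5606 0.0799 0.061 ]
setting_plate 0.63 [384. 233.] [ 0.4686 -0.2632  0.    ]
pad0 0.83 [382. 250.] [ 0.4143 -0.2576  0.01  ]
pad1 0.83 [382. 250.] [ 0.4143 -0.2576  0.01  ]
pad2 0.83 [382. 250.] [ 0.4143 -0.2576  0.01  ]
mark0 0.84 [394. 232.] [ 0.4722 -0.2945  0.008 ]
mark1 0.84 [394. 232.] [ 0.4722 -0.2945  0.008 ]
mark2 0.84 [394. 232.] [ 0.4722 -0.2945  0.008 ]
button0 0.48 [271. 194.] [0.5936 0.1055 0.008 ]
button1 0.48 [271. 194.] [0.5936 0.1055 0.008 ]
button2 0.48 [271. 194.] [0.5936 0.1055 0.008 ]
rib0 0.38 [277. 191.] [0.5976 0.0834 0.041 ]
rib1 0.38 [277. 191.] [0.5976 0.0834 0.041 ]
rib2 0.38 [277. 191.] [0.5976 0.0834 0.041 ]
drift 0.73 [194. 197.] [0.5804 0.3607 0.003 ]
mat 0.74 [201. 205.] [0.5524 0.337  0.    ]
oil_bottle 0.59 [432. 212.] [ 0.5382 -0.4245  0.    ]
glue_tin 0.71 [285. 147.] [0.7512 0.0644 0.    ]
wh
[... 1147 characters left out ...]
.0
{'time_s': 2.4, 'q': array([-1.28909943e+00,  2.20396721e-01,  1.52647465e+00, -6.30390067e-06,
        1.39469155e+00, -1.26083552e-01]), 'qd': array([-0.00124289,  0.00052064, -0.00038975,  0.00161156, -0.00083799,
       -0.00056593]), 'joint_torque': array([ 1.21670787e-04, -4.94548988e+01, -3.87701046e+01,  7.00330921e-02,
        4.69124957e-02, -1.22792912e-05]), 'position': array([ 0.24786408, -0.57375761,  0.23055311]), 'tool_rot': array([ 1.50602042e-05,  9.79286183e-01,  2.02481039e-01, -1.93847140e-06]), 'contact_force': array([ 0.20133167, -1.02062979, -0.38074453]), 'ft_torque': array([ 0.01102161,  0.0224588 , -0.00405662]), 'finger_force': 0.0, 'width': 0.0870826324131997}
```

Run:
```python
from h import *
im=cv2.imread('pics/top0.png')[125:275,170:470]
cv2.imwrite('pics/top0c.png',cv2.resize(im,(800,400),interpolation=cv2.INTER_CUBIC))
c=cam('top')
for n in ('hole0','pad0','mark0','button0','rib0'): find(c,[n],Z,6)
```

```text
hole0 0.97 [263. 216.] [0.5192 0.1284 0.022 ]
hole0 0.87 [262. 192.] [0.5962 0.1348 0.022 ]
hole0 0.61 [265. 238.] [0.4494 0.123  0.022 ]
hole0 0.59 [390. 207.] [ 0.5524 -0.2807  0.022 ]
pad0 0.91 [383. 251.] [ 0.4108 -0.2586  0.01  ]
pad0 0.78 [384. 230.] [ 0.4794 -0.2617  0.01  ]
pad0 0.76 [381. 208.] [ 0.5507 -0.2524  0.01  ]
mark0 0.9 [391. 233.] [ 0.4695 -0.285   0.008 ]
mark0 0.9 [389. 211.] [ 0.5413 -0.2799  0.008 ]
mark0 0.61 [393. 249.] [ 0.4177 -0.2927  0.008 ]
button0 0.47 [268. 192.] [0.5992 0.1163 0.008 ]
button0 0.44 [275. 215.] [0.5234 0.0938 0.008 ]
rib0 0.55 [271. 222.] [0.5    0.1019 0.041 ]
rib0 0.55 [265. 194.] [0.5892 0.1216 0.041 ]
rib0 0.45 [274. 189.] [0.6056 0.0951 0.041 ]
```

View pics/top0c.png

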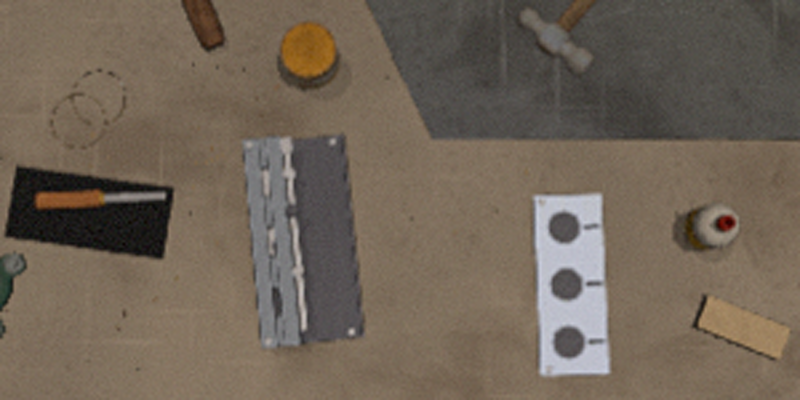

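```bash
python3 -m pendant '[[0.4,0.8,0.6,0,0,0,87],[0.45,1,0.5,0,0,0.8,87],[0.45,1,0.5,0,0,0.8,87],[0.45,1,0.5,0,0,0.8,87],[0.45,1,0,0,0,0.8,87],[0.45,1,0,0,0,0.8,87],[0.45,1,0,0,0,0.8,87],[0.45,1,0,0,0,0.8,87],[0.45,1,0,0,0,0.8,87],[0.45,1,0,0,0,0.8,87]]'; python3 -m pendant '[[0.45,1,0,0,0,0.8,87],[0.45,1,0,0,0,0.35,87],[0.45,1,0,0,0,0,87],[0.45,1,0,0,0,0,87],[0.45,1,0,0,0,0,87],[0,0,0,0,0,0,87],[0,0,0,0,0,0,87],[0,0,0,0,0,0,87],[0,0,0,0,0,0,87],[0,0,0,0,0,0,87]]'
python3 - <<'E'
from h import *
st();c=cam('wrist');save(c,'w1.png');print(c['c2w'][:3,3])
for n in ('magazine','hole0','bolt_knob','button0','rib0'): find(c,[n],Z,5)
E
```

```text
time_s: 3.7
position: [0.4263, -0.1801, 0.3149]
tool_rot: [0.0, 0.734, 0.679, 0.0]
contact_force: [0.4, -1.3, -0.3]
width: 0.0871
finger_force: 0.0
time_s: 4.7
position: [0.5157, 0.0171, 0.3147]
tool_rot: [0.0, 0.675, 0.737, 0.0]
contact_force: [-0.6, 0.6, 0.2]
width: 0.0868
finger_force: 0.0
4.7 [0.5157 0.0171 0.3147] [0.996 0.087 0.   ] [-0.6  0.6  0.2] 0.0868 0.0
[0.50902729 0.10142935 0.46807505]
magazine 0.69 [325. 122.] [0.5212 0.0737 0.    ]
magazine 0.4 [325.  88.] [0.5161 0.1249 0.    ]
hole0 0.84 [375.  86.] [0.5905 0.1328 0.022 ]
hole0 0.67 [278.  90.] [0.4457 0.1143 0.022 ]
hole0 0.58 [326.  89.] [0.5175 0.1221 0.022 ]
bolt_knob 0.69 [355. 124.] [0.5625 0.0782 0.061 ]
bolt_knob 0.22 [326. 122.] [0.5207 0.0768 0.061 ]
button0 0.59 [331. 105.] [0.5282 0.0997 0.008 ]
rib0 0.71 [315. 109.] [0.504  0.0926 0.041 ]
rib0 0.61 [325. 121.] [0.5203 0.0775 0.041 ]
rib0 0.55 [380. 116.] [0.6009 0.0915 0.041 ]
```

View pics/w1.png

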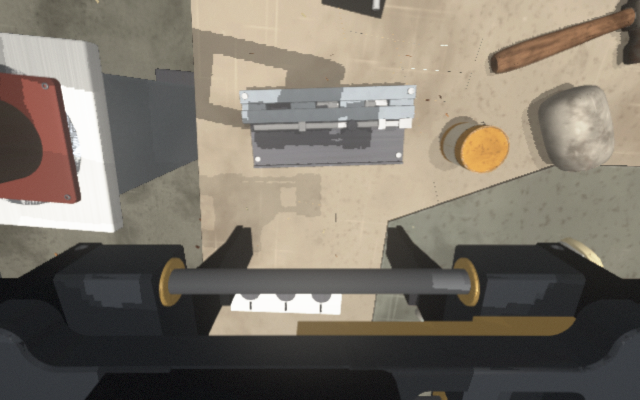

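Run:
```python
from h import *
c=cam('wrist')
a=[w(c,p,z,False) for p,z in (((253,167),.008),((405,163),.008),((243,90),.051),((414,86),.051))]
print(np.round(a,4))
for i,j in((0,1),(2,3)): d=a[j]-a[i];print(np.linalg.norm(d),np.arctan2(d[1],d[0]))
im=c['color'][70:180,230:430,::-1];cv2.imwrite('pics/w1c.png',cv2.resize(im,(800,440),interpolation=cv2.INTER_CUBIC))
```

```text
[[ 0.4073 -0.0095  0.008 ]
 [ 0.6611  0.0201  0.008 ]
 [ 0.401   0.1103  0.051 ]
 [ 0.6393  0.1369  0.051 ]]
0.2555039609603223 0.11620047317962112
0.23973814351746012 0.111045316096972
```

View pics/w1c.png

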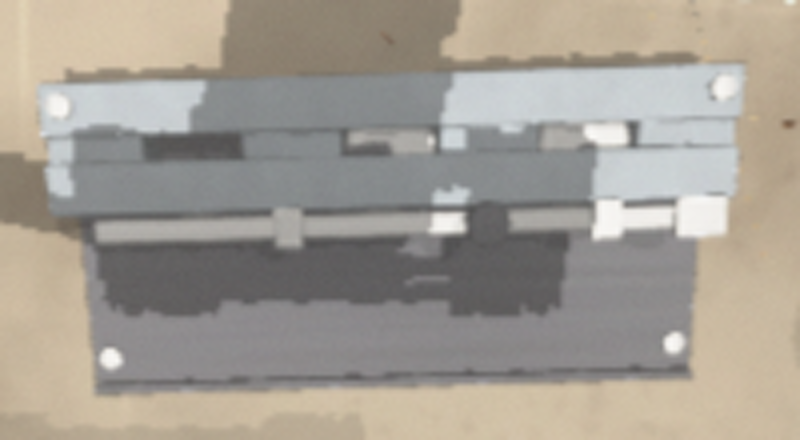

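```bash
python3 -m pendant '[[0.3,0.4,-0.4,0,0,0.13,60],[0.3,0.4,-0.9,0,0,0,60],[0.3,0.4,-0.9,0,0,0,60],[0.25,0.3,-0.9,0,0,0,60],[0,0,-0.9,0,0,0,60],[0,0,-0.9,0,0,0,60],[0,0,-0.7,0,0,0,60],[0,0,-0.4,0,0,0,60],[0,0,-0.15,0,0,0,60],[0,0,0,0,0,0,60]]' 15
python3 -m pendant '[[0,0,0,0,0,0,0],[0,0,0,0,0,0,0],[0,0,0,0,0,0,0],[0,0,0,0,0,0,0],[0,0,0,0,0,0,0],[0,0,0,0,0,0,0],[0,0,0,0,0,0,0],[0,0,0,0,0,0,0],[0,0,0,0,0,0,0],[0,0,0,0,0,0,0]]' 15
```

```text
time_s: 6.05
position: [0.5619, 0.0782, 0.0685]
tool_rot: [-0.0, 0.668, 0.745, -0.0]
contact_force: [-0.5, -0.3, 0.4]
width: 0.0607
finger_force: 0.0
time_s: 7.05
position: [0.5597, 0.0781, 0.0684]
tool_rot: [-0.002, 0.667, 0.745, -0.002]
contact_force: [-8.7, -1.0, 7.3]
width: 0.0147
finger_force: 15.0
```

```bash
python3 -m pendant '[[-0.15,-0.016,0,0,0,0,0],[-0.15,-0.016,0,0,0,0,0],[-0.15,-0.016,0,0,0,0,0],[-0.15,-0.016,0,0,0,0,0],[-0.15,-0.016,0,0,0,0,0],[-0.15,-0.016,0,0,0,0,0],[-0.1,-0.01,0,0,0,0,0],[0,0,0,0,0,0,0],[0,0,0,0,0,0,0],[0,0,0,0,0,0,0]]' 15
```

```text
time_s: 8.05
position: [0.5235, 0.0739, 0.0687]
tool_rot: [0.002, 0.668, 0.744, 0.002]
contact_force: [10.3, -0.6, -8.7]
width: 0.0146
finger_force: 15.0
```

```bash
python3 -m pendant '[[0,0,0,0,0,0,60],[0,0,0,0,0,0,60],[0,0,0,0,0,0,60],[0,0,0.6,0,0,0,60],[0,0,1,0,0,0,60],[0.1,0.6,1,0,0,0,60],[0.2,1,0.7,0,0,0,60],[0.25,1,0.3,0,0,0,60],[0.25,1,0,0,0,0,60],[0.25,1,0,0,0,0,60]]'
python3 - <<'E'
from h import *
st();c=cam('wrist');save(c,'w2.png')
Z['drift']=.012
for n in ('drift','mat','hole0','bolt_knob'): find(c,[n],Z,3)
cv2.imwrite('pics/w2c.png',cv2.resize(c['color'][20:220,180:460,::-1],(800,571)))
E
```

```text
time_s: 9.05
position: [0.5639, 0.2597, 0.2136]
tool_rot: [0.0, 0.668, 0.745, 0.0]
contact_force: [1.3, -0.3, -1.2]
width: 0.0602
finger_force: 0.0
9.1 [0.5639 0.2597 0.2136] [0.994 0.109 0.001] [ 1.3 -0.3 -1.2] 0.0602 0.0
drift 0.89 [314. 119.] [0.5512 0.3254 0.012 ]
mat 0.61 [317. 115.] [0.554  0.3296 0.    ]
mat 0.42 [328. 261.] [0.5934 0.1207 0.    ]
hole0 0.97 [275. 265.] [0.5175 0.1206 0.022 ]
hole0 0.96 [223. 260.] [0.4441 0.1203 0.022 ]
hole0 0.8 [328. 263.] [0.5922 0.1316 0.022 ]
bolt_knob 0.66 [277. 315.] [0.5289 0.0693 0.061 ]
```

View pics/w2c.png

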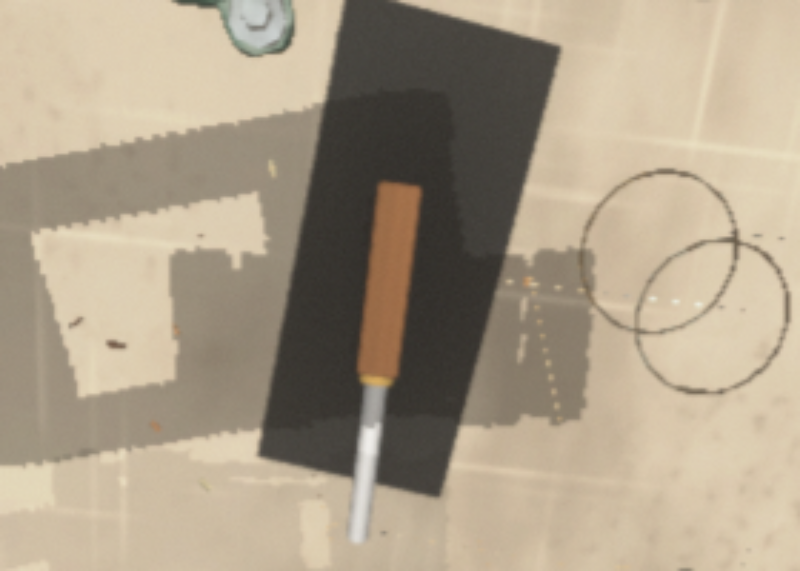

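Run:
```python
from h import *
c=cam('wrist')
a=w(c,(320,84.4),.021,False);b=w(c,(312,152.3),.021,False);t=w(c,(305.3,209),.012,False)
print(a,b,(a+b)/2,np.linalg.norm(b-a),t,np.linalg.norm(t-(a+b)/2)); d=t-a;print(np.arctan2(d[1],d[0])+np.pi/2)
d=b-a;print(np.arctan2(d[1],d[0])+np.pi/2)
```

```text
[0.55305563 0.36236968 0.021     ] [0.55192378 0.28317362 0.021     ] [0.5524897  0.32277165 0.021     ] 0.07920413994700518 [0.55071486 0.20371316 0.012     ] 0.11941136463739571
-0.014752586422745795
-0.01429074703301203
```

```bash
python3 -m pendant '[[-0.1,0.6,-0.3,0,0,-0.4,60],[-0.1,0.6,-0.8,0,0,-0.43,60],[-0.1,0.38,-0.9,0,0,0,50],[0,0,-0.9,0,0,0,50],[0,0,-0.9,0,0,0,50],[0,0,-0.7,0,0,0,50],[0,0,-0.4,0,0,0,50],[0,0,-0.1,0,0,0,50],[0,0,0,0,0,0,50],[0,0,0,0,0,0,0]]' 40
python3 -m pendant '[[0,0,0,0,0,0,0],[0,0,0,0,0,0,0],[0,0,0,0,0,0,0],[0,0,0,0,0,0,0],[0,0,0,0,0,0,0],[0,0,0.5,0,0,0,0],[0,0,1,0,0,0,0],[0,0,1,0,0,0,0],[0,0,0.8,0,0,0,0],[0,0,0,0,0,0,0]]' 40
```

```text
time_s: 10.35
position: [0.5529, 0.321, 0.0138]
tool_rot: [0.0, 0.713, 0.701, 0.001]
contact_force: [0.0, 0.6, 0.5]
width: 0.0467
finger_force: 0.0
time_s: 11.35
position: [0.5552, 0.3228, 0.151]
tool_rot: [0.002, 0.712, 0.702, 0.005]
contact_force: [0.8, 0.4, -0.5]
width: 0.0182
finger_force: 40.0
```

```bash
python3 -m pendant '[[-0.2,-0.2,0,0,0,0.4,0],[-0.3,-0.3,0,0,0,0.4,0],[-0.4,-0.4,-0.3,0,0,0,0],[-0.4,-0.48,-0.6,0,0,0,0],[0,0,-0.8,0,0,0,0],[0,0,-0.7,0,0,0,0],[0,0,-0.5,0,0,0,0],[0,0,-0.2,0,0,0,0],[0,0,-0.07,0,0,0,0],[0,0,0,0,0,0,0]]' 40
python3 - <<'E'
from h import *
st();c=cam('wrist');save(c,'w3.png');print(c['c2w'][:3,3])
for n in ('hole0','drift'): find(c,[n],Z,3)
cv2.imwrite('pics/w3c.png',cv2.resize(c['color'][150:350,180:480,::-1],(800,533)))
E
```

```text
time_s: 12.35
position: [0.4999, 0.2661, 0.0177]
tool_rot: [-0.0, 0.669, 0.743, -0.0]
contact_force: [0.1, 0.8, 0.1]
width: 0.0175
finger_force: 40.0
12.3 [0.4999 0.2661 0.0177] [ 0.995  0.104 -0.   ] [0.1 0.8 0.1] 0.0175 39.99960243701935
[0.49190365 0.3502033  0.17112352]
drift 0.57 [320. 234.] [0.5011 0.2681 0.003 ]
```

View pics/w3c.png

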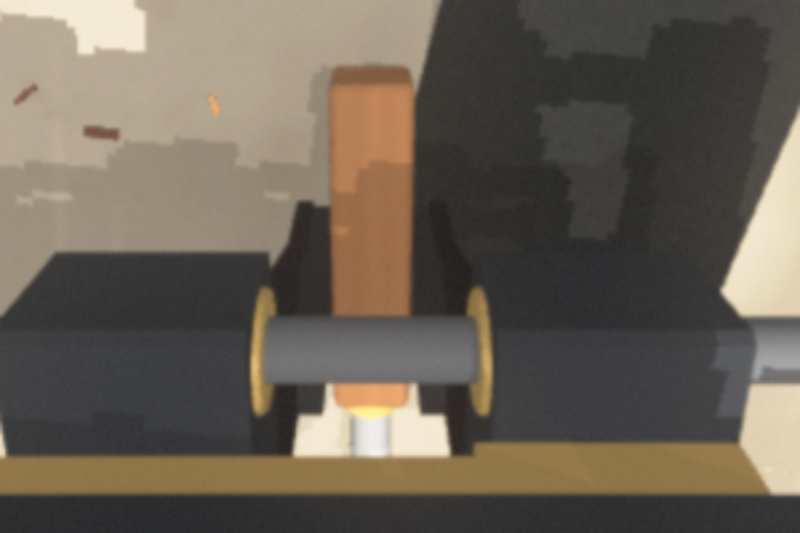

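```bash
python3 -m pendant '[[0.08,0,0.15,0,0,0,0],[0,0,0,0,0,0,0],[0.026,-0.248,0,0,0,0,0],[0.026,-0.248,0,0,0,0,0],[0.013,-0.124,0,0,0,0,0],[0.007,-0.062,0,0,0,0,0],[0.007,-0.062,0,0,0,0,0],[0.007,-0.062,0,0,0,0,0],[0,0,0,0,0,0,0],[0,0,0,0,0,0,0]]' 40;cd .;python3 - <<'E'
from h import *
st();c=cam('top')
print(place_of(c,'drift')[:1],px(c,[[.5178,.1235,.022],[.518,.12,.051]]))
im=c['color'][170:260,180:315,::-1];cv2.imwrite('pics/t3.png',cv2.resize(im,(800,533),interpolation=cv2.INTER_CUBIC))
E
```

```text
time_s: 13.5
position: [0.5065, 0.2339, 0.0237]
tool_rot: [-0.0, 0.669, 0.743, -0.0]
contact_force: [0.3, -0.4, -0.5]
width: 0.0178
finger_force: 40.0
13.5 [0.5065 0.2339 0.0237] [ 0.995  0.104 -0.   ] [ 0.3 -0.4 -0.5] 0.0178 39.999775886535645
[{'point': [0.3623, 0.5433], 'conf': 0.47}] [[265.00608641 216.37056964]
 [265.06562695 215.84423073]]
```

View pics/t3.png

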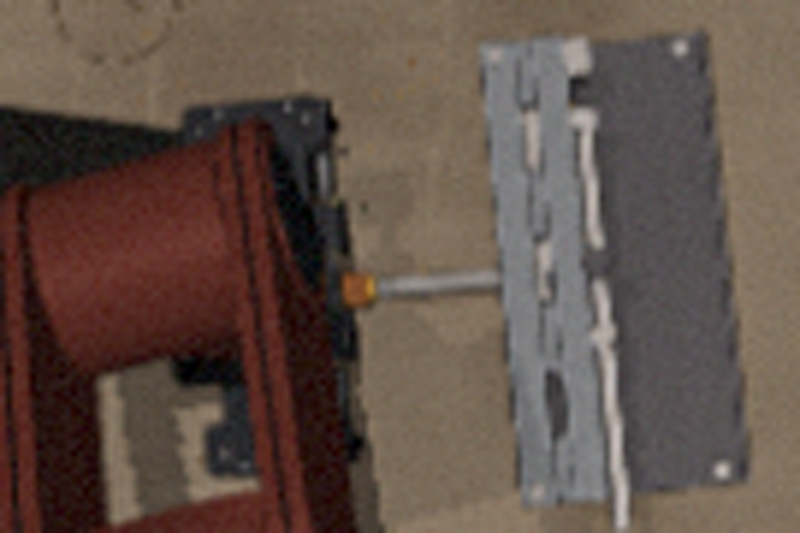

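```bash
python3 -m pendant '[[0.012,-0.11,0,0,0,0,0],[0.012,-0.11,0,0,0,0,0],[0.012,-0.11,0,0,0,0,0],[0.012,-0.11,0,0,0,0,0],[0.012,-0.11,0,0,0,0,0],[0.012,-0.11,0,0,0,0,0],[0.012,-0.11,0,0,0,0,0],[0.012,-0.11,0,0,0,0,0],[0.012,-0.11,0,0,0,0,0],[0,0,0,0,0,0,0]]' 50;cd .;python3 - <<'E'
from h import *
st();c=cam('top')
im=c['color'][170:260,180:315,::-1];cv2.imwrite('pics/t4.png',cv2.resize(im,(800,533),interpolation=cv2.INTER_CUBIC))
find(c,['button0','rib0'],Z,3)
E
```

```text
time_s: 14.6
position: [0.5107, 0.1933, 0.0236]
tool_rot: [0.0, 0.669, 0.743, -0.0]
contact_force: [-0.2, -0.3, -0.2]
width: 0.0176
finger_force: 50.0
14.6 [0.5107 0.1933 0.0236] [ 0.995  0.104 -0.001] [-0.2 -0.3 -0.2] 0.0176 49.99958395957947
button0 0.61 [287. 215.] [0.5223 0.0531 0.008 ]
button0 0.5 [270. 194.] [0.5933 0.1108 0.008 ]
rib0 0.63 [284. 218.] [0.513  0.0615 0.041 ]
rib0 0.59 [276. 189.] [0.6066 0.0883 0.041 ]
```

```bash
python3 -m pendant '[[0.012,-0.11,0,0,0,0,0],[0.012,-0.11,0,0,0,0,0],[0.012,-0.11,0,0,0,0,0],[0.012,-0.11,0,0,0,0,0],[0,0,0,0,0,0,0],[-0.02,0.2,0,0,0,0,0],[-0.04,0.4,0,0,0,0,0],[-0.06,0.6,0,0,0,0,0],[-0.06,0.6,0,0,0,0,0],[-0.04,0.4,0,0,0,0,0]]' 50;python3 -m pendant '[[-0.04,0.37,0,0,0,0,0],[0,0.2,0,0,0,0,0],[0.4,0.04,0,0,0,0,0],[0.4,0.04,0,0,0,0,0],[0.4,0.04,0,0,0,0,0],[0.4,0.04,0,0,0,0,0],[0.2,0.03,0,0,0,0,0],[0,0,0,0,0,0,0],[0,0,0,0,0,0,0],[0,0,0,0,0,0,0]]' 50
python3 - <<'E'
from h import *
st();c=cam('top')
find(c,['button0','rib0','hole0'],Z,3)
E
```

```text
time_s: 15.75
position: [0.5034, 0.2672, 0.0238]
tool_rot: [-0.0, 0.669, 0.744, 0.0]
contact_force: [0.6, -0.3, -1.1]
width: 0.0175
finger_force: 50.0
time_s: 16.75
position: [0.5734, 0.2949, 0.0234]
tool_rot: [-0.0, 0.669, 0.743, -0.001]
contact_force: [0.1, 0.2, -0.7]
width: 0.0177
finger_force: 50.0
16.8 [0.5734 0.2949 0.0234] [ 0.995  0.104 -0.001] [ 0.1  0.2 -0.7] 0.0177 49.99972879886627
button0 0.52 [269. 193.] [0.5939 0.1127 0.008 ]
button0 0.46 [291. 215.] [0.5237 0.0414 0.008 ]
button0 0.42 [213. 201.] [0.5674 0.298  0.008 ]
rib0 0.47 [290. 222.] [0.4986 0.0419 0.041 ]
rib0 0.41 [274. 191.] [0.5988 0.0937 0.041 ]
hole0 0.93 [267. 237.] [0.4508 0.116  0.022 ]
hole0 0.93 [264. 192.] [0.5982 0.1296 0.022 ]
hole0 0.69 [264. 216.] [0.5199 0.1256 0.022 ]
```

```bash
python3 -m pendant '[[0.05,-0.45,0,0,0,0,0],[0.036,-0.35,0,0,0,0,0],[0.02,-0.2,0,0,0,0,0],[0.013,-0.12,0,0,0,0,0],[0.013,-0.12,0,0,0,0,0],[0.007,-0.06,0,0,0,0,0],[0,0,0,0,0,0,0],[0,0,0,0,0,0,0],[0,0,0,0,0,0,0],[0,0,0,0,0,0,0]]' 50
```

```text
time_s: 17.95
position: [0.5798, 0.2433, 0.0237]
tool_rot: [-0.0, 0.669, 0.743, 0.0]
contact_force: [0.1, -1.0, -0.3]
width: 0.0174
finger_force: 50.0
```

```bash
python3 -m pendant '[[0.012,-0.12,0,0,0,0,0],[0.012,-0.12,0,0,0,0,0],[0.012,-0.12,0,0,0,0,0],[0.012,-0.12,0,0,0,0,0],[0.012,-0.12,0,0,0,0,0],[0.012,-0.12,0,0,0,0,0],[0.012,-0.12,0,0,0,0,0],[0.012,-0.12,0,0,0,0,0],[0.012,-0.12,0,0,0,0,0],[0,0,0,0,0,0,0]]' 50;python3 -m pendant '[[0.012,-0.11,0,0,0,0,0],[0.012,-0.11,0,0,0,0,0],[0.012,-0.11,0,0,0,0,0],[0.012,-0.06,0,0,0,0,0],[0,0,0,0,0,0,0],[0,0,0,0,0,0,0],[0,0,0,0,0,0,0],[0,0,0,0,0,0,0],[0,0,0,0,0,0,0],[0,0,0,0,0,0,0]]'
python3 - <<'E'
from h import *
st();c=cam('top')
im=c['color'][170:260,180:315,::-1];cv2.imwrite('pics/t5.png',cv2.resize(im,(800,533),interpolation=cv2.INTER_CUBIC))
find(c,['button0','rib0','drift'],Z,3)
E
```

```text
time_s: 18.95
position: [0.5844, 0.1987, 0.0237]
tool_rot: [0.0, 0.67, 0.743, -0.0]
contact_force: [-0.2, -0.0, -0.8]
width: 0.0176
finger_force: 50.0
time_s: 19.95
position: [0.5861, 0.1842, 0.0237]
tool_rot: [-0.0, 0.669, 0.743, -0.0]
contact_force: [-0.1, 1.0, -1.3]
width: 0.0176
finger_force: 50.0
19.9 [0.5861 0.1842 0.0237] [ 0.995  0.104 -0.   ] [-0.1  1.  -1.3] 0.0176 49.99988257884979
button0 0.62 [289. 192.] [0.5999 0.0479 0.008 ]
button0 0.55 [295. 216.] [0.5215 0.0289 0.008 ]
rib0 0.58 [287. 220.] [0.5049 0.0496 0.041 ]
rib0 0.57 [290. 189.] [0.6051 0.0415 0.041 ]
rib0 0.57 [385. 231.] [ 0.4732 -0.2599  0.041 ]
drift 0.37 [243. 194.] [0.5904 0.1996 0.003 ]
```

View pics/t5.png

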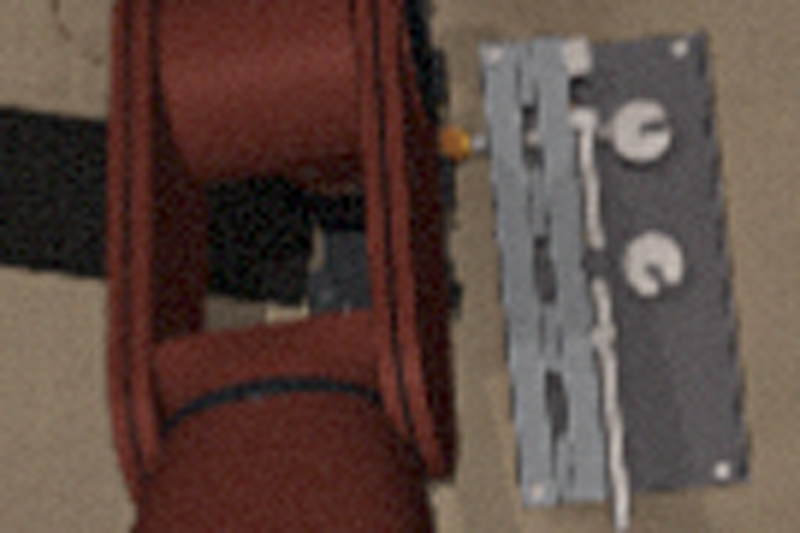

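```bash
python3 -m pendant '[[-0.02,0.2,0,0,0,0,0],[-0.04,0.4,0,0,0,0,0],[-0.06,0.6,0,0,0,0,0],[-0.08,0.8,0,0,0,0,0],[-0.06,0.6,0,0,0,0,0],[-0.04,0.4,0,0,0,0,0],[-0.26,0.3,0,0,0,0,0],[-0.2,0.3,0,0,0,0,0],[-0.07,0.05,-0.1,0,0,0,0],[0,0,-0.13,0,0,0,0]]' 50;python3 -m pendant '[[0,0,0,0,0,0,0],[0,0,0,0,0,0,0],[0,0,0,0,0,0,0],[0,0,0,0,0,0,50],[0,0,0,0,0,0,50],[0,0,0,0,0,0,50],[0,0,0.5,0,0,0,50],[0,0,1,0,0,0,50],[0,-0.5,1,0,0,0,50],[0,-1,1,0,0,0,50]]' 40
```

```text
time_s: 21.15
position: [0.5524, 0.3303, 0.0143]
tool_rot: [0.0, 0.669, 0.743, -0.0]
contact_force: [-0.7, -0.3, -1.8]
width: 0.0175
finger_force: 50.0
time_s: 22.15
position: [0.5532, 0.2761, 0.1522]
tool_rot: [0.0, 0.668, 0.744, 0.001]
contact_force: [1.1, -1.0, 0.8]
width: 0.0497
finger_force: 0.0
```

```bash
python3 -m pendant '[[0,-0.9,0.3,0,0,0,70],[0,-1,0.3,0,0,0,70],[0,-1,0.3,0,0,0,70],[0,-1,0.2,0,0,0,70],[0,-1,0,0,0,0,70],[0,-1,0,0,0,0,70],[0,-1,0,0,0,0,70],[0,-0.8,0,0,0,0,70],[0,-0.5,0,0,0,0,70],[0,0,0,0,0,0,70]]'
python3 - <<'E'
from h import *
st();c=cam('wrist');save(c,'w6.png')
find(c,['button0','rib0','bolt_knob','magazine','pad0','mark0'],Z,3)
cv2.imwrite('pics/w6c.png',cv2.resize(c['color'][60:180,260:440,::-1],(800,533),interpolation=cv2.INTER_CUBIC))
E
```

```text
time_s: 23.15
position: [0.553, -0.0558, 0.1942]
tool_rot: [0.001, 0.67, 0.742, -0.0]
contact_force: [0.5, 1.1, 0.5]
width: 0.0702
finger_force: 0.0
23.1 [ 0.553  -0.0558  0.1942] [0.995 0.101 0.001] [0.5 1.1 0.5] 0.0702 0.0
button0 0.75 [306.  85.] [0.5286 0.046  0.008 ]
button0 0.6 [368.  88.] [0.5992 0.0504 0.008 ]
rib0 0.8 [377. 101.] [0.6054 0.0362 0.041 ]
rib0 0.73 [287.  92.] [0.5113 0.0357 0.041 ]
rib0 0.69 [302.  51.] [0.5238 0.0755 0.041 ]
bolt_knob 0.69 [302.  54.] [0.5247 0.0697 0.061 ]
magazine 0.78 [304.  59.] [0.5239 0.0739 0.    ]
pad0 0.76 [302. 305.] [ 0.5493 -0.2535  0.01  ]
pad0 0.74 [252. 305.] [ 0.4765 -0.2609  0.01  ]
pad0 0.74 [303.  55.] [0.5222 0.0766 0.01  ]
mark0 0.79 [254. 317.] [ 0.48   -0.2838  0.008 ]
mark0 0.58 [297. 318.] [ 0.5427 -0.2793  0.008 ]
```

View pics/w6c.png

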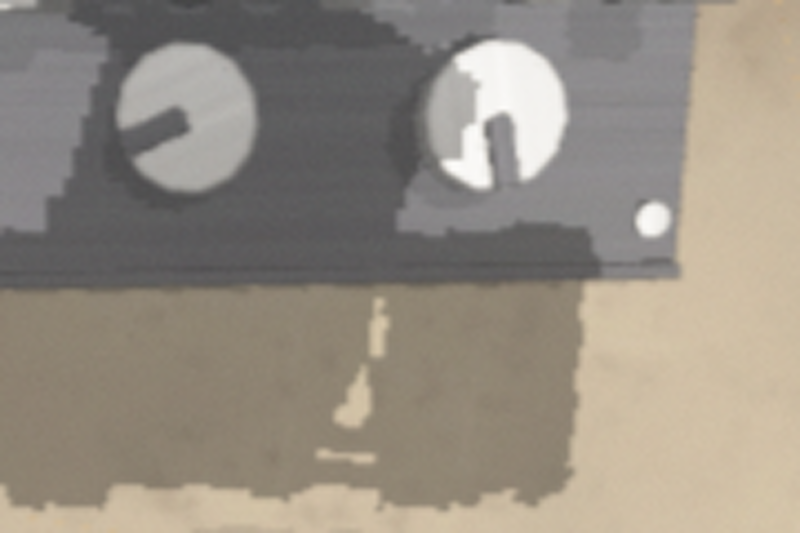

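Run:
```python
from h import *
c=cam('wrist')
for n,ce,ri,ri0 in(('b1',(187,117),(124,143),(187,118)),('b2',(497,115),(507,188),(498,115))):
    f=lambda p,z:w(c,(260+p[0]/4.444,60+p[1]/4.444),z,False)
    C=f(ce,.036);d=f(ri,.041)-C;e=f(ri,.041)-f(ri0,.041)
    print(n,C,np.linalg.norm(d),np.degrees(np.arctan2(d[1],d[0])),np.degrees(np.arctan2(e[1],e[0])))
# pads
print('pads',[ (np.round(w(c,(x,y),.01,False),4)) for x,y in((302,305),(252,305))])
```

```text
b1 [0.52529077 0.04688674 0.036     ] 0.016435724093319143 -151.64629961795436 -153.67937207269588
b2 [0.59770917 0.05503591 0.036     ] 0.017235120894344064 -75.50273192801421 -73.09169177729339
pads [array([ 0.5498, -0.2495,  0.01  ]), array([ 0.4772, -0.2573,  0.01  ])]
```

```bash
python3 -m pendant '[[0.3,0.7,-0.2,0,0,0,58],[0.4,0.9,-0.4,0,0,0,58],[0.4,0.8,-0.6,0,0,0,58],[0.02,0.33,-0.7,0,0,0,58],[0,0,-0.7,0,0,0,58],[0,0,-0.7,0,0,0,58],[0,0,-0.6,0,0,0,58],[0,0,-0.4,0,0,0,58],[0,0,-0.05,0,0,0,58],[0,0,0,0,0,0,58]]' 35
python3 -m pendant '[[0,0,0,0,0,0,58],[0,0,0,0,0,0,0],[0,0,0,0,0,0,0],[0,0,0,0,0,0,0],[0,0,0,0,0,0,0],[0,0,0,0,0,0,0],[0,0,0,0,0,0,0],[0,0,0.3,0,0,0,0],[0,0,0.7,0,0,0,0],[0,0,1,0,0,0,0]]' 35
```

```text
time_s: 24.55
position: [0.5979, 0.0562, 0.02]
tool_rot: [-0.0, 0.669, 0.743, -0.0]
contact_force: [0.0, -0.4, 0.1]
width: 0.0581
finger_force: 0.0
time_s: 25.55
position: [0.5953, 0.0561, 0.0982]
tool_rot: [-0.002, 0.669, 0.743, -0.002]
contact_force: [1.6, -0.1, -2.6]
width: 0.0334
finger_force: 35.0
```

```bash
python3 -m pendant '[[0,-0.6,1,0,0,0,0],[-0.3,-0.8,0.8,0,0,-0.3,0],[-0.3,-0.9,0.7,0,0,-0.3,0],[-0.3,-1,0.6,0,0,-0.3,0],[-0.3,-1,0.5,0,0,-0.3,0],[-0.3,-1,0.2,0,0,-0.3,0],[-0.3,-1,0,0,0,0,0],[-0.3,-0.9,0,0,0,0,0],[-0.3,-0.7,0,0,0,0,0],[-0.2,-0.3,0,0,0,0,0]]' 35
python3 - <<'E'
from h import *
st();c=cam('wrist');save(c,'w7.png')
find(c,['setting_plate','pad0','mark0','rib0'],Z,3)
cv2.imwrite('pics/w7c.png',cv2.resize(c['color'][60:260,200:480,::-1],(800,571),interpolation=cv2.INTER_CUBIC))
E
```

```text
time_s: 26.55
position: [0.4925, -0.2743, 0.252]
tool_rot: [0.0, 0.749, 0.662, -0.0]
contact_force: [0.5, 0.6, -1.9]
width: 0.0332
finger_force: 35.0
26.6 [ 0.4925 -0.2743  0.252 ] [ 0.992 -0.123 -0.   ] [ 0.5  0.6 -1.9] 0.0332 34.99954031780362
setting_plate 0.56 [306. 156.] [ 0.476 -0.261  0.   ]
pad0 0.86 [353. 149.] [ 0.5439 -0.2571  0.01  ]
pad0 0.74 [305. 155.] [ 0.4753 -0.2574  0.01  ]
pad0 0.71 [256. 164.] [ 0.4026 -0.2623  0.01  ]
mark0 0.83 [357. 166.] [ 0.5471 -0.2833  0.008 ]
mark0 0.81 [260. 179.] [ 0.4039 -0.2854  0.008 ]
mark0 0.65 [310. 170.] [ 0.4783 -0.281   0.008 ]
rib0 0.8 [325. 292.] [ 0.4779 -0.4689  0.041 ]
rib0 0.73 [361. 247.] [ 0.5402 -0.3969  0.041 ]
```

View pics/w7c.png

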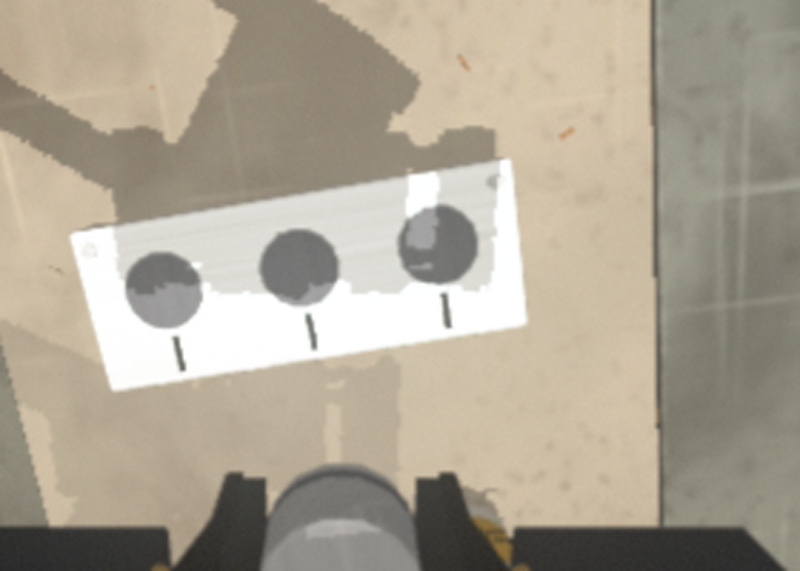

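Run:
```python
from h import *
c=cam('wrist')
f=lambda p,z:w(c,(200+p[0]/2.857,60+p[1]/2.857),z,False)
P=[f(p,.01) for p in((164,290),(299,267),(437,244))];print(np.round(P,4))
Q=[f(p,.008) for p in((71,233),(511,159),(526,324),(113,390))];print(np.round(Q,4))
for a,b in((Q[0],Q[1]),(Q[3],Q[2]),(P[0],P[2])):d=b-a;print(np.linalg.norm(d),np.degrees(np.arctan2(d[1],d[0])))
print(np.mean(Q,0))
for a,b in(((174,337),(184,370)),((307,314),(315,349)),((443,293),(449,327))):
    d=f(b,.008)-f(a,.008);print(np.degrees(np.arctan2(d[1],d[0])))
```

```text
[[ 0.4073 -0.2554  0.01  ]
 [ 0.4764 -0.2519  0.01  ]
 [ 0.5458 -0.2487  0.01  ]]
[[ 0.3665 -0.2221  0.008 ]
 [ 0.5847 -0.2126  0.008 ]
 [ 0.588  -0.2952  0.008 ]
 [ 0.3702 -0.3051  0.008 ]]
0.21841652253443475 2.4730005468204563
0.2179409697602579 2.597995358302838
0.1386030000811138 2.7481178838641003
[ 0.47734654 -0.25875996  0.008     ]
-83.90294150405506
-84.93729015304099
-84.78504274985309
```

Run:
```python
from h import *
s=read_state();c=cam('wrist');t=s['position']
print(t, w(c,(320,223),t[2]-.012,False)-t, px(c,[t+[0.123*.017,.992*.017,-.012],t+[0.123*.017,.992*.017,.016],t+[0,0,.016]]))
c=cam('top')
for p in((381.5,210.1),(382.6,231.5),(383.4,253.2)):print(w(c,p,.01,False))
cv2.imwrite('pics/x.png',1*c['color'][180:280,340:440,::-1])
g=cv2.cvtColor(c['color'],cv2.COLOR_RGB2GRAY)[195:270,368:400];m=(g<130).astype(np.uint8)
n,l,sx,ce=cv2.connectedComponentsWithStats(m)
for k in range(1,n):
    if sx[k][4]>60:print(sx[k],w(c,ce[k]+[368,195],.01,False))
```

```text
[ 0.49420637 -0.27071098  0.25190689] [ 0.00270219  0.01074565 -0.012     ] [[317.92975062 214.37887707]
 [317.72494969 233.89807547]
 [317.62692195 261.29814199]]
[ 0.54315244 -0.25466361  0.01      ]
[ 0.47347625 -0.25819945  0.01      ]
[ 0.40331328 -0.26081017  0.01      ]
[   0    0   32   75 1592] [ 0.46074095 -0.26373628  0.01      ]
[  7   7  13  15 142] [ 0.54606177 -0.25272942  0.01      ]
```

Run:
```python
from h import *
S=[];cs=[]
for i in range(8): S.append(read_state()['position']);cs.append(cam('wrist'))
S=np.array(S);print(S.round(4));m=S.mean(0);print('mean',m)
c=cs[-1];c['c2w'][:3,3]+=m-S[-1]
save(c,'w8.png')
g=cv2.GaussianBlur(cv2.cvtColor(c['color'],cv2.COLOR_RGB2GRAY),(3,3),0)
H=cv2.HoughCircles(g[100:190,220:400],cv2.HOUGH_GRADIENT,1,30,param1=100,param2=12,minRadius=11,maxRadius=17)
for x,y,r in H[0]: print(x+220,y+100,r,w(c,(x+220,y+100),.01,False))
```

```text
[[ 0.4943 -0.2708  0.2519]
 [ 0.4943 -0.2709  0.2519]
 [ 0.4942 -0.2711  0.2519]
 [ 0.4941 -0.2712  0.2519]
 [ 0.494  -0.2714  0.2519]
 [ 0.494  -0.2715  0.2519]
 [ 0.4939 -0.2717  0.2519]
 [ 0.4938 -0.2717  0.2519]]
mean [ 0.49408343 -0.27128584  0.25189045]
352.5 147.5 13.8 [ 0.54483861 -0.25218639  0.01      ]
303.5 155.5 13.1 [ 0.47434502 -0.25520732  0.01      ]
256.5 162.5 13.0 [ 0.40572094 -0.25720398  0.01      ]
```

```bash
python3 -m pendant '[[0.4,0.2,-0.3,0,0,0,0],[0.5,0.25,-0.7,0,0,0,0],[0.38,0.15,-0.9,0,0,0,0],[0,0,-0.9,0,0,0,0],[0,0,-0.9,0,0,0,0],[0,0,-0.8,0,0,0,0],[0,0,-0.5,0,0,0,0],[0,0,-0.3,0,0,0,0],[0,0,-0.15,0,0,0,0],[0,0,0,0,0,0,0]]' 35
python3 - <<'E'
from h import *
st();c=cam('wrist');save(c,'w9.png');c=cam('top')
find(c,['button0','rib0','pad0'],{'button0':.022,'rib0':.055,'pad0':.01},3)
st()
E
```

```text
time_s: 28.35
position: [0.545, -0.248, 0.0338]
tool_rot: [-0.0, 0.748, 0.663, -0.0]
contact_force: [0.4, -0.6, -1.9]
width: 0.0331
finger_force: 35.0
28.4 [ 0.545  -0.248   0.0338] [ 0.993 -0.12  -0.   ] [ 0.4 -0.6 -1.9] 0.0331 34.999453788623214
button0 0.63 [291. 213.] [0.5281 0.0396 0.022 ]
rib0 0.46 [292. 220.] [0.5053 0.0327 0.055 ]
pad0 0.65 [385. 251.] [ 0.4105 -0.2661  0.01  ]
pad0 0.51 [382. 231.] [ 0.4753 -0.2563  0.01  ]
28.6 [ 0.5459 -0.2486  0.0354] [ 0.993 -0.12   0.002] [ 0.4  1.  -1.1] 0.0336 34.999415343627334
```

```bash
python3 -m pendant '[[0,0,-0.15,0,0,0,0],[0,0,-0.1,0,0,0,0],[0,0,-0.03,0,0,0,0],[0,0,0,0,0,0,0],[0,0,0,0,0,0,0],[0,0,0,0,0,0,0],[0,0,0,0,0,0,0],[0,0,0,0,0,0,0],[0,0,0,0,0,0,0],[0,0,0,0,0,0,0]]' 35
```

```text
time_s: 29.6
position: [0.5449, -0.248, 0.0227]
tool_rot: [-0.0, 0.748, 0.663, -0.0]
contact_force: [0.2, -0.6, -2.4]
width: 0.033
finger_force: 35.0
```

```bash
python3 -m pendant '[[0,0,-0.03,0,0,0,0],[0,0,0,0,0,0,0],[0,0,0,0,0,0,33],[0,0,0,0,0,0,36],[0,0,0,0,0,0,50],[0,0,0,0,0,0,56],[0,0,0.3,0,0,0,56],[0,0,0.8,0,0,0,56],[0,0,1,0,0,0,56],[0,0,1,0,0,0,56]]' 35
python3 -m pendant '[[-0.2,-0.2,0.8,0,0,0,56],[-0.3,-0.3,0.8,0,0,0,56],[-0.2,-0.2,0.3,0,0,0,56],[0,0,0,0,0,0,56],[0,0,0,0,0,0,56],[0,0,0,0,0,0,56],[0,0,0,0,0,0,56],[0,0,0,0,0,0,56],[0,0,0,0,0,0,56],[0,0,0,0,0,0,56]]' 35
python3 - <<'E'
from h import *
st();c=cam('wrist');save(c,'w10.png')
cv2.imwrite('pics/w10c.png',cv2.resize(c['color'][60:260,200:480,::-1],(800,571),interpolation=cv2.INTER_CUBIC))
E
```

```text
time_s: 30.6
position: [0.5447, -0.2478, 0.1472]
tool_rot: [-0.0, 0.748, 0.663, -0.0]
contact_force: [-0.6, -0.1, -1.1]
width: 0.0559
finger_force: 0.0
time_s: 31.6
position: [0.517, -0.2758, 0.2211]
tool_rot: [-0.0, 0.748, 0.663, -0.0]
contact_force: [-0.5, 0.0, -0.4]
width: 0.0557
finger_force: 0.0
31.6 [ 0.517  -0.2758  0.2211] [ 0.993 -0.12  -0.   ] [-0.5  0.  -0.4] 0.0557 0.0
```

View pics/w10c.png

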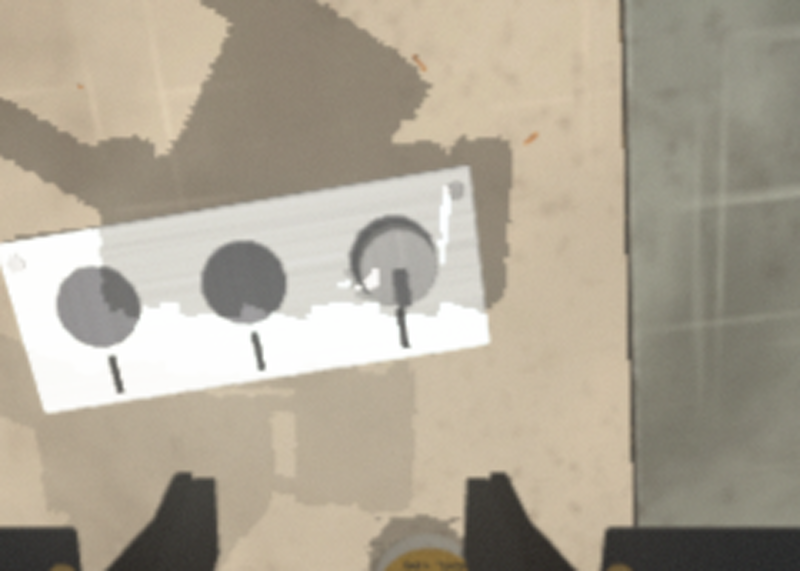

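Run:
```python
from h import *
c=cam('wrist')
f=lambda p,z:w(c,(200+p[0]/2.857,60+p[1]/2.857),z,False)
p0,p1,p2=f((98,306),.01),f((244,282),.01),f((392,258),.01);b=f((398,267),.038)
print(p0,p1,p2,2*p1-p0,b,b-p2)
d=f((404,306),.043)-f((399,268),.043);print(np.linalg.norm(d),np.degrees(np.arctan2(d[1],d[0])))
st()
```

```text
[ 0.40569333 -0.2589411   0.01      ] [ 0.47525373 -0.25586644  0.01      ] [ 0.54445286 -0.25297695  0.01      ] [ 0.54481414 -0.25279177  0.01      ] [ 0.54534041 -0.25240607  0.038     ] [0.00088754 0.00057088 0.028     ]
0.016436111902524836 -88.12647461330181
31.7 [ 0.517  -0.2759  0.2214] [ 0.993 -0.12  -0.   ] [-1.2 -0.4 -0.2] 0.0563 0.0
```

```bash
python3 -m pendant '[[0,0.5,0,0,0,0.3,58],[0.05,0.9,0,0,0,0.3,58],[0.05,1,-0.3,0,0,0.3,58],[0.05,1,-0.5,0,0,0.3,58],[0.06,1,-0.5,0,0,0.32,58],[0,1,-0.6,0,0,0,58],[0,1,-0.7,0,0,0,58],[0,0.9,-0.7,0,0,0,58],[0,0.5,-0.4,0,0,0,58],[0,0.15,-0.3,0,0,0,58]]' 35
python3 - <<'E'
from h import *
st()
E
```

```text
time_s: 32.7
position: [0.5238, 0.045, 0.0601]
tool_rot: [-0.001, 0.666, 0.746, -0.0]
contact_force: [-0.7, 0.1, 0.4]
width: 0.0581
finger_force: 0.0
32.7 [0.5238 0.045  0.0601] [ 0.994  0.112 -0.002] [-0.7  0.1  0.4] 0.0581 0.0
```

```bash
python3 -m pendant '[[0,0,-0.4,0,0,0,58],[0,0,-0.4,0,0,0,58],[0,0,-0.2,0,0,0,58],[0,0,0,0,0,0,58],[0,0,0,0,0,0,0],[0,0,0,0,0,0,0],[0,0,0,0,0,0,0],[0,0,0,0,0,0,0],[0,0,0,0,0,0,0],[0,0,0,0,0,0,0]]' 35
python3 -m pendant '[[0,0,0.4,0,0,0,0],[0,0,1,0,0,0,0],[0,-0.5,1,0,0,0,0],[-0.2,-0.8,1,0,0,0.8,0],[-0.2,-1,0.7,0,0,0.8,0],[-0.3,-1,0.5,0,0,0.9,0],[-0.3,-1,0.4,0,0,0.9,0],[-0.3,-1,0,0,0,0.9,0],[-0.3,-0.9,0,0,0,0.9,0],[-0.3,-0.7,0,0,0,0.9,0]]' 35
python3 -m pendant '[[-0.3,-0.5,0,0,0,0.9,0],[-0.3,-0.4,0,0,0,0.5,0],[0,0,0,0,0,0,0],[0,0,0,0,0,0,0],[0,0,0,0,0,0,0],[0,0,0,0,0,0,0],[0,0,0,0,0,0,0],[0,0,0,0,0,0,0],[0,0,0,0,0,0,0],[0,0,0,0,0,0,0]]' 35
python3 - <<'E'
from h import *
st();c=cam('wrist');save(c,'w11.png')
cv2.imwrite('pics/w11c.png',c['color'][:,:,::-1])
E
```

```text
time_s: 33.7
position: [0.5257, 0.0419, 0.0221]
tool_rot: [0.0, 0.668, 0.744, 0.0]
contact_force: [-1.8, -1.0, 5.0]
width: 0.0329
finger_force: 35.0
time_s: 34.7
position: [0.4487, -0.2347, 0.2198]
tool_rot: [0.0, 0.269, 0.963, -0.0]
contact_force: [-0.0, 0.1, -1.2]
width: 0.0333
finger_force: 35.0
time_s: 35.7
position: [0.4257, -0.2687, 0.2201]
tool_rot: [0.0, 0.168, 0.986, -0.0]
contact_force: [-0.7, -0.2, -1.8]
width: 0.0331
finger_force: 35.0
35.7 [ 0.4257 -0.2687  0.2201] [ 0.332  0.943 -0.   ] [-0.7 -0.2 -1.8] 0.0331 35.00006167218089
```

View pics/w11c.png

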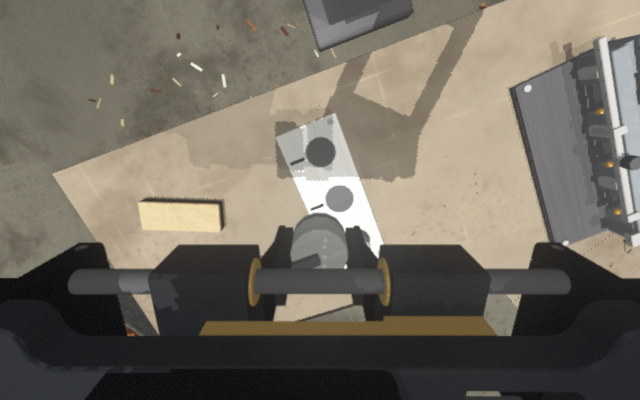

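Run:
```python
from h import *
s=read_state();c=cam('wrist');t=s['position'];print(t)
print(w(c,(320,151),.01,False),w(c,(339,198),.01,False))
k=c['c2w'][:3,3]-t;k[2]=0;k/=np.linalg.norm(k);print(k)
print(px(c,[t+k*.017-[0,0,.014],t+k*.017+[0,0,.014]]))
im=c['color'][190:280,265:375,::-1];cv2.imwrite('pics/w12.png',cv2.resize(im,(770,630)[:2]) [:600])
```

```text
[ 0.42568222 -0.26875914  0.22005796]
[ 0.40283224 -0.25903122  0.01      ] [ 0.47281604 -0.2557576   0.01      ]
[-0.9426724   0.33371957  0.        ]
[[318.67550892 212.30924152]
 [318.63119299 231.24819196]]
```

View pics/w12.png

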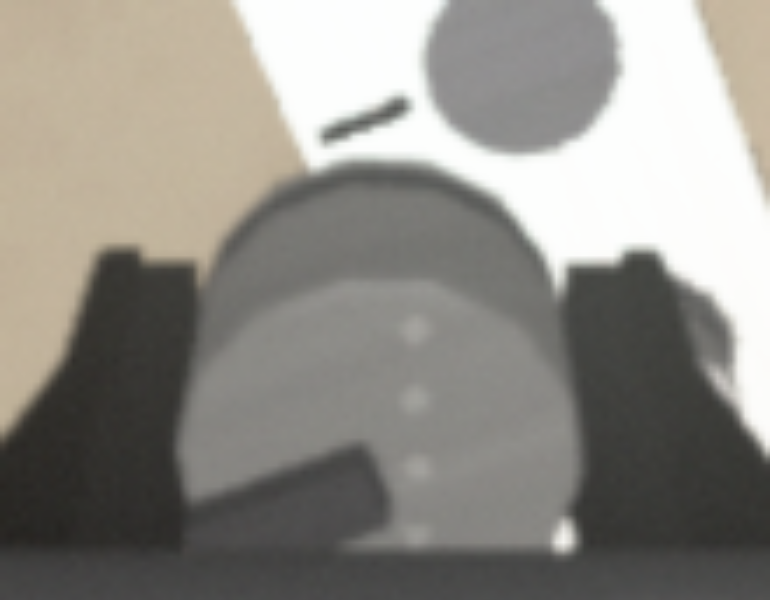

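```bash
python3 -m pendant '[[-0.3,0.15,-0.3,0,0,0,0],[-0.22,0.12,-0.7,0,0,0,0],[0,0,-0.9,0,0,0,0],[0,0,-0.9,0,0,0,0],[0,0,-0.9,0,0,0,0],[0,0,-0.7,0,0,0,0],[0,0,-0.3,0,0,0,0],[0,0,-0.15,0,0,0,0],[0,0,0,0,0,0,0],[0,0,0,0,0,0,0]]' 35
python3 -m pendant '[[0,0,-0.03,0,0,0,0],[0,0,-0.03,0,0,0,0],[0,0,0,0,0,0,0],[0,0,0,0,0,0,0],[0,0,0,0,0,0,0],[0,0,0,0,0,0,0],[0,0,0,0,0,0,0],[0,0,0,0,0,0,0],[0,0,0,0,0,0,0],[0,0,0,0,0,0,0]]' 35
```

```text
time_s: 36.8
position: [0.4059, -0.259, 0.0275]
tool_rot: [0.001, 0.168, 0.986, -0.001]
contact_force: [0.0, -1.0, -1.6]
width: 0.0337
finger_force: 35.0
time_s: 37.8
position: [0.4051, -0.2583, 0.0241]
tool_rot: [0.0, 0.168, 0.986, -0.0]
contact_force: [-0.8, 1.8, 6.1]
width: 0.0333
finger_force: 35.0
```

```bash
python3 -m pendant '[[0,0,0,0,0,0,33],[0,0,0,0,0,0,36],[0,0,0,0,0,0,50],[0,0,0,0,0,0,56],[0,0,0.3,0,0,0,56],[0,0,0.8,0,0,0,56],[0,0,1,0,0,-0.4,56],[0.2,0,1,0,0,-0.9,56],[0.5,-0.1,1,0,0,-0.9,56],[0.5,-0.1,0.7,0,0,-0.9,56]]' 35
python3 -m pendant '[[0.5,-0.1,0,0,0,-0.9,56],[0.5,-0.1,0,0,0,-0.9,56],[0.4,0,0,0,0,-0.9,56],[0,0,0,0,0,-0.9,56],[0,0,0,0,0,-0.8,56],[0,0,0,0,0,0,56],[0,0,0,0,0,0,56],[0,0,0,0,0,0,56],[0,0,0,0,0,0,56],[0,0,0,0,0,0,56]]' 35
python3 - <<'E'
from h import *
st();c=cam('wrist');save(c,'w13.png')
cv2.imwrite('pics/w13c.png',cv2.resize(c['color'][60:260,200:480,::-1],(800,571),interpolation=cv2.INTER_CUBIC))
E
```

```text
time_s: 38.8
position: [0.454, -0.2667, 0.2201]
tool_rot: [0.002, 0.394, 0.919, -0.001]
contact_force: [0.8, -0.0, 0.8]
width: 0.0559
finger_force: 0.0
time_s: 39.8
position: [0.5088, -0.274, 0.2158]
tool_rot: [0.0, 0.668, 0.744, 0.0]
contact_force: [0.2, -0.2, 0.1]
width: 0.056
finger_force: 0.0
39.8 [ 0.5088 -0.274   0.2158] [0.994 0.108 0.   ] [ 0.2 -0.2  0.1] 0.056 0.0
```

View pics/w13c.png

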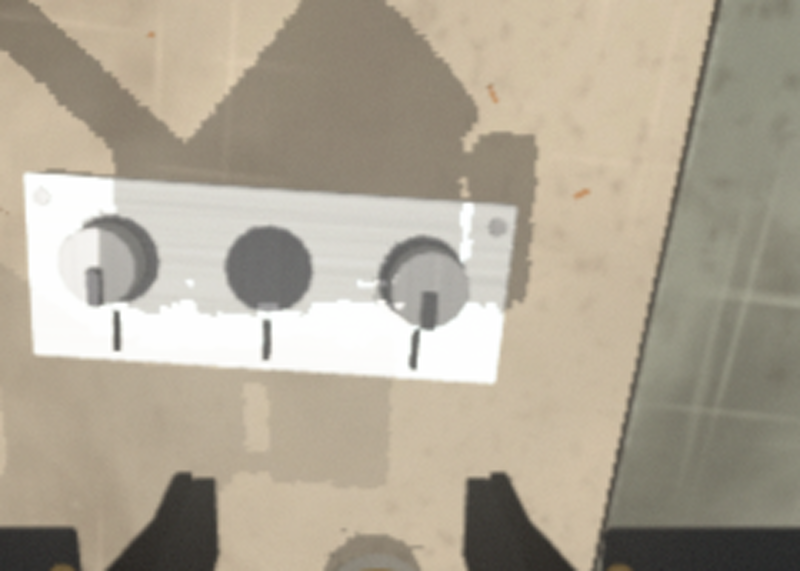

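Run:
```python
from h import *
c=cam('wrist')
f=lambda p,z:w(c,(200+p[0]/2.857,60+p[1]/2.857),z,False)
p0,p1,p2=f((115,258),.01),f((268,268),.01),f((421,279),.01)
for p,b,r,r0 in((p0,(97,266),(95,304),(94,268)),(p2,(428,288),(428,328),(430,293))):
    B=f(b,.038);print(p,B,(B-p)[:2]);d=f(r,.043)-f(r0,.043);print(np.degrees(np.arctan2(d[1],d[0])))
d=p2-p0;print(np.degrees(np.arctan2(d[1],d[0])))
```

```text
[ 0.40544049 -0.2584249   0.01      ] [ 0.405444   -0.25726452  0.038     ] [3.51269260e-06 1.16038043e-03]
-87.63419853660298
[ 0.54425811 -0.25291949  0.01      ] [ 0.54430627 -0.2514864   0.038     ] [4.81571522e-05 1.43308516e-03]
-85.02012002640274
2.271119708459928
```

```bash
python3 -m pendant '[[0.05,0.7,0,0,0,0,56],[0.05,1,0,0,0,0,56],[0.05,1,0,0,0,0,56],[0.05,1,0,0,0,0,56],[0.05,1,0,0,0,0,56],[0.05,1,-0.2,0,0,0,56],[0.05,1,-0.5,0,0,0,56],[0.02,1,-0.5,0,0,0,56],[0,0.7,-0.5,0,0,0,56],[0,0.25,-0.5,0,0,0,56]]' 15
python3 -m pendant '[[0,0,-0.7,0,0,0,56],[0,0,-0.6,0,0,0,56],[0,0,-0.2,0,0,0,56],[0,0,0,0,0,0,56],[0,0,0,0,0,0,56],[0,0,0,0,0,0,0],[0,0,0,0,0,0,0],[0,0,0,0,0,0,0],[0,0,0,0,0,0,0],[0,0,0,0,0,0,0]]' 15
```

```text
time_s: 40.9
position: [0.5233, 0.0747, 0.1271]
tool_rot: [-0.0, 0.667, 0.745, 0.0]
contact_force: [-0.5, 0.4, -0.0]
width: 0.0559
finger_force: 0.0
time_s: 41.9
position: [0.5237, 0.0719, 0.0679]
tool_rot: [0.0, 0.668, 0.744, 0.0]
contact_force: [0.8, 0.2, -0.2]
width: 0.0238
finger_force: 0.0
```

```bash
python3 -m pendant '[[0,0,0,0,0,0,0],[0,0,0,0,0,0,0],[0,0,0,0,0,0,0],[0.15,0.016,0,0,0,0,0],[0.15,0.016,0,0,0,0,0],[0.15,0.016,0,0,0,0,0],[0.15,0.016,0,0,0,0,0],[0.15,0.016,0,0,0,0,0],[0.15,0.016,0,0,0,0,0],[0.1,0.01,0,0,0,0,0]]' 15
python3 -m pendant '[[0,0,0,0,0,0,0],[0,0,0,0,0,0,0],[0,0,0,0,0,0,0],[0,0,0,0,0,0,0],[0,0,0,0,0,0,56],[0,0,0,0,0,0,56],[0,0,0,0,0,0,56],[0,0,0.5,0,0,0,56],[0,0,1,0,0,0,56],[0,0,1,0,0,0,56]]' 15
```

```text
time_s: 42.9
position: [0.5602, 0.0762, 0.0671]
tool_rot: [-0.003, 0.668, 0.744, -0.004]
contact_force: [-24.9, -2.3, 22.1]
width: 0.015
finger_force: 15.0
time_s: 43.9
position: [0.5635, 0.076, 0.1678]
tool_rot: [-0.0, 0.668, 0.744, -0.0]
contact_force: [0.8, -0.3, 0.5]
width: 0.0526
finger_force: 0.0
```

```bash
python3 -m pendant '[[0,-0.5,1,0,0,0,56],[0,-1,0.5,0,0,0,56],[0,-1,0,0,0,0,56],[0,-1,0,0,0,0,56],[0,-0.5,0,0,0,0,56],[0,0,0,0,0,0,56],[0,0,0,0,0,0,56],[0,0,0,0,0,0,56],[0,0,0,0,0,0,56],[0,0,0,0,0,0,56]]' 15
python3 - <<'E'
from h import *
c=cam('top');Z['drift']=.012;find(c,['drift','mat','bolt_knob'],Z,1)
c=cam('wrist');find(c,['bolt_knob'],Z,1)
c=cam('side');find(c,['drift','mat','bolt_knob'],Z,2)
E
```

```text
time_s: 44.9
position: [0.5637, -0.0828, 0.2277]
tool_rot: [0.0, 0.668, 0.745, 0.0]
contact_force: [0.8, 0.8, 0.3]
width: 0.0561
finger_force: 0.0
drift 0.6 [202. 204.] [0.5564 0.3318 0.012 ]
mat 0.61 [203. 204.] [0.5587 0.3332 0.    ]
bolt_knob 0.66 [281. 202.] [0.5615 0.0694 0.061 ]
bolt_knob 0.9 [335.  24.] [0.5632 0.0776 0.061 ]
drift 0.53 [290. 152.] [0.5526 0.3204 0.012 ]
mat 0.57 [276. 259.] [ 0.4001 -0.2476  0.    ]
mat 0.55 [290. 153.] [0.5536 0.3291 0.    ]
bolt_knob 0.6 [306. 176.] [0.5677 0.0765 0.061 ]
```

All in place: the drift is on its mat's centre, the bolt is home, and the robot is clear of everything.

```bash
python3 -c "
from bench import *
print(job_done())"
```

```text
the job is handed in; nothing more can be done
None
```

I handed the job in, and no verdict came back: both buttons found (pockets 1 and 2; pocket 0 was empty) stand on pads 2 and 0, about 1 mm off centre and with their ribs along the marks, the drift is back on its mat, the bolt is home, and I touched none of the bystanders.

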